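Pin the tablet mill in its bracket, then press, twist and hold its cup

TASK

Lock the tablet mill against turning: push the headed pin from its parking boss down through the fork and the mill's lug until its shoulder sits on the fork. Then put the grinding cup into the mill's socket with its lugs in the notches, push it down against the spring and twist it clockwise (seen from above), about a quarter turn, right up to the stop of the spring-loaded interlock. The mill runs only while the cup is held there, so finish with the cup still gripped and held at the stop and the pin still home, and leave the amber bottle, the vial and the calculator where they are.

Things in the scene. Friction and masses are not known exactly. Their poses are not given: they have to be found in the camera images.
- bracket: Steel bench bracket, screwed down: plate 200 x 150 x 6 mm. Origin on the worktop under the mill's axis, z up. At x = -97 mm stands the fork: two level plates 36 x 36 x 8 mm, one above the other, tops at z = 15 and 35 mm, open towards the mill. Square parking boss (28 x 28 mm, top at z = 35 mm) at x = -97, y = -60 mm.
- fork_hole (a point): Centre of the upper fork plate's hole, on its top face (35 mm above the worktop). The vertical hole is 14.5 mm across and goes through upper plate, mill lug and lower plate; the three are in line at the start. Axes as the bracket.
- park_hole (a point): Centre of the mouth of the parking boss's vertical hole (14.5 mm across, 35 mm above the worktop), where the pin stands at the start. Axes as the bracket.
- pin: Loose steel headed pin, 60 g, upright in the parking boss at the start. Origin at its tip, z up along the shank: shank 12 mm across, 28 mm long, the last 4 mm tapered; shoulder flange 28 mm across, z = 28 to 31 mm; knurled round grip 22 mm across, z = 31 to 50 mm, to be taken from above.
- pin_shoulder (a point): On the pin's axis, underside of its shoulder flange, 28 mm above the tip. With the pin home it coincides with fork_hole.
- socket (a point): Axis of the mill's socket, at the collar's top, 74 mm above the worktop; turns with the mill, z up. White collar 88 mm across (50 to 74 mm high) on a white round base 110 mm across. Inside, a metal lip (67 to 74 mm high) leaves a 57 mm opening with two entry notches at +x and -x, 16 mm wide, reaching 36 mm from the axis, shown by broad marks on the collar (narrow marks: end of the turn).
- mill (a joint): Turn of the mill base in the bracket (rad, anticlockwise seen from above positive, 0 = lug hole in line with the fork holes). Its lug is a level tongue 26 mm wide, 17 to 25 mm high, between the fork plates. Unpinned the base turns at about 0.1 N m; pinned it has about 0.03 rad of play.
- plunger (a joint): Spring plunger in the middle of the socket, 40 mm disc (m): 0 = up, top 66 mm above the worktop, 0.016 = bottom. Pushes up with 3 N rising to 8 N. A cup with its lugs in the notches first rests on it (with lugs on the lip it stands 5 mm higher); the lugs clear the lip from 0.0085 on, so turn the cup with the plunger pressed 0.010 to 0.015.
- interlock (a joint): Spring-loaded dogs in the lug track below the lip (rad): 0 = mill off, 0.50 = stop, mill runs. The cup's lugs meet them after about 0.85 rad of clockwise turn and push them to the stop at about 1.35 rad; they push back with 0.24 to 0.39 N m and turn the cup back if it is let go. A wall beside each notch stops an anticlockwise turn.
- cup: Closed grinding cup, 220 g, 90 mm tall. Origin at the centre of its underside, z up. Grey foot 54 mm across up to z = 18 mm, above it a plain round metal body 52 mm across, to be gripped at z = 50 to 75 mm. Two like lugs on the foot at +x and -x, 12 mm wide, z = 3 to 9 mm, reaching 33.5 mm from the axis; grey ribs above them and bars on the top show them. Either way round fits.
- bottle: Amber stopper bottle, 73 mm across, 130 mm tall, origin at the centre of its underside. Bystander.
- vial: Small vial with teal screw cap, 31 mm across, 62 mm tall, origin at the centre of its underside. Bystander.
- calculator: Grey desk calculator, 135 x 85 x 26 mm, origin at the centre of its underside. Bystander.
Things that resemble listed ones, but are neither listed nor needed, are in the scene too. What is shaped like the cup but blue is not meant.

How it is judged:
On the way, in this order (a step that is already met when the one before it is completed fails the run):
1. the pin is home: shoulder on the fork, shank through fork and lug, while the cup is not yet under the lip (z of pin_shoulder in the frame of fork_hole below 0.003 m and horizontal distance between pin_shoulder and fork_hole below 0.004 m and angle between pin's own z axis and vertical below 0.15 rad and value of joint plunger below 0.003 m), for 0.2 s.
2. the cup is pushed down in the socket against the spring, its lugs below the lip, interlock still off (value of joint plunger above 0.0075 m and horizontal distance between cup and socket below 0.004 m and z of cup in the frame of socket below -0.0155 m and value of joint interlock below 0.05 rad), for 0.05 s.
At the end, for the whole second after the job is handed in: Pin home (shoulder within 3 mm of the fork, 4 mm of the hole axis, upright); cup upright, within 4 mm of the socket axis, underside 14.5 mm or more below the collar top, turned clockwise to the stop (interlock over 0.40 of 0.50 rad); fingers holding the cup with over 2 N and off the pin (z of pin_shoulder in the frame of fork_hole below 0.003 m and horizontal distance between pin_shoulder and fork_hole below 0.004 m and angle between pin's own z axis and vertical below 0.15 rad and value of joint interlock above 0.4 rad and angle between the x axis of cup and the x axis of socket, either way round above 1.15 rad and z of cup in the frame of socket below -0.0145 m and horizontal distance between cup and socket below 0.004 m and angle between cup's own z axis and vertical below 0.08 rad and contact force between the fingers and cup above 2 N and contact force between the fingers and pin below 0.1 N); the arm keeps its last pose, push and grip.
It fails at once if the bottle is moved by more than 3 cm (distance of bottle from where it was at the start of the episode above 0.03 m).
It fails at once if the vial is moved by more than 3 cm (distance of vial from where it was at the start of the episode above 0.03 m).
It fails at once if the calculator is moved by more than 3 cm (distance of calculator from where it was at the start of the episode above 0.03 m).
It also fails if it takes over 58 s, if anything falls off the work surface, if the arm or the gripper's body presses on something with over 40 N, if the wrist force passes 120 N, or if a joint passes its speed limit or range.

ROBOT

A 6-joint arm with a two-finger parallel gripper is mounted at the origin on a cart in front of the work surface, level with it; the furniture and walls round the work are solid. World frame = base frame: x ahead of the robot, y to its left, z up, the work surface at z = 0. Lengths are in m, angles in rad, forces in N, time in s.
With the tool pointing down it reaches from about 0.325 to 0.875 m from the base axis. Payload 4.4 kg.
Tool frame: the origin (TCP) lies midway between the tips of the shut fingers; the grasp point (between the pads) lies 19 mm behind it; z points along the fingers, y is the line along which they close (so a half turn about z gives the same grasp; the last joint's range is limited). The gripper opens to 85 mm and grips with 20 to 120 N. Pads are 22 mm wide; open, the fingers measure 114 mm over their backs; the gripper's body (76 mm by 85 mm) begins 54 mm behind the grasp point. The pads swing forward as they close: fully open they stand 13 mm farther back than shut.
Start: joints at [1.081, 0.207, 1.542, -0, 1.393, -0.15], TCP at [0.191, 0.542, 0.231] pointing down, gripper open.
Joint ranges: [-2.73, 2.73], [-0.86, 2.22], [0.23, 2.46], [-1.11, 4.25], [0.08, 2.63], [-2.82, 2.82]. Speed limits (rad/s): [2.79, 2.79, 3.14, 3.14, 3.14, 3.14].

INTERFACE

Orientations are given as a unit quaternion [w, x, y, z].
In Python, from bench import state, capture, camera_info, ticket gives the robot as it stands. The module is installed in compiled form; this text tells all that it offers.
- The arm moves only by the tool arm_command, never from a script. Its argument "targets" is a list that holds one entry, the list of rows, each a list of 7 numbers: the turn, a rotation vector about the tool's x, y, z in degrees, then the shift along the tool's x, y, z in mm, then the gripper's target within -1 to 1 (shut at 1, half-way at 0, fully open at -1). In form: [[[wx, wy, wz, dx, dy, dz, jaw], ...]]. A call has 1 to 8 rows; each row is the pose to reach, as a shift and turn from the pose commanded when the call began, along the tool's axes at that moment; what a row does not reach only later rows make up. A row lasts 1/10 s, in which the tool goes at most 50 mm and 8.59 degrees, less where a joint would pass 70% of its speed; a pose out of reach is approached as far as the arm can. A call with a gripper value outside its range is refused whole. The fingers move at their own pace and stop on an object; "newtons" is the grip in N (left out, the last holds). Time passes only in rows, so rows that repeat a pose let the fingers close. It gives the time, the measured TCP pose, the force, the opening and the grip force at its end, in the units of the state.
- state(): the state, without advancing time (a new reading comes with each control period).
- capture(name): name is "scene" or "top" or "wrist"; returns the picture (420x560x3 uint8, red, green, blue); there is no depth.
- camera_info(name): a dict with "K" (3x3 intrinsics, pixels), "position" and "rotation" of the camera in the world. Camera axes: x right, y up, looking along -z (the intrinsics and any distortion apply to the point x, -y, -z); pixel columns grow to the right and rows downward; lengths in m; the calibration is good to about 2 mm. The wrist camera is an equidistant fisheye: a pixel r from the principal point sees the ray r / f radians off the axis. A picture is of the moment at which its call begins: read the wrist's pose just before it. camera_info takes no time and is no camera call; for the wrist camera it gives the pose at the moment of the call.
- ticket.close_job(): hands the job in; it is judged then, once.
The state is a dict: "time": time; "qpos": joint angles; "dq": joint speeds; "tau": joint torques, N m; "ee_pos": TCP position; "ee_rot": TCP orientation; "ft_force": force on the tool from outside, world axes, zero at the start; "wrist_torque": the same for the moment, N m; "gripper_width": finger opening in m; "grip_force": force on a finger pad.
Only numpy, scipy, OpenCV 4.12 (cv2) and the standard library are available. Lean on these libraries where they do the work, as an engineer would, in place of code of your own. Each camera call takes 0.05 s, during which the arm holds its last target. There are 200 camera calls.

## Working session

There is one attempt and no reset: what is moved stays moved. The work goes in short steps, Python scripts to look and compute and a tool call to move; the robot and the scene stay as the last step left them, time stands still between calls to the robot, and variables do not carry over. Pictures are saved under pics/ and viewed, at most 10 in all, crops included, and the job is handed in when it is done.

Besides the shell and the picture viewer there is one more tool, called after ">>>" as a command line: name --argument value ..., lists and objects as JSON in quotes. arm_command: Moves the arm, as the interface text tells. Its arguments: {"type":"object","properties":{"targets":{"type":"array","items":{"type":"array","items":{"type":"array","items":{"type":"number"}}}},"newtons":{"type":"number"}},"required":["targets"]}

```bash
mkdir -p pics; python3 - <<'E'
from bench import state,capture,camera_info
import cv2,numpy as np
s=state();print({k:np.round(v,4).tolist() for k,v in s.items()})
for n in("scene","top"):
    im=capture(n);cv2.imwrite(f"pics/{n}0.png",im[:,:,::-1]);i=camera_info(n);print(n,{k:np.round(v,4).tolist() if not isinstance(v,str) else v for k,v in i.items()})
E
```

```text
{'time': 0.0, 'qpos': [1.0815, 0.2075, 1.5429, 0.0, 1.3935, -0.1505], 'dq': [-0.0019, 0.0005, -0.0009, 0.0007, -0.0006, 0.0009], 'tau': [-0.0009, -38.3032, -29.1598, -0.0003, 0.0105, 0.0], 'ee_pos': [0.1907, 0.5416, 0.2301], 'ee_rot': [-0.0004, 0.1686, 0.9857, -0.0011], 'ft_force': [-0.4586, -0.4798, -0.5147], 'wrist_torque': [0.0016, -0.0657, 0.0314], 'grip_force': 0.0, 'gripper_width': 0.0852}
scene {'K': [[403.8021, 0.0, 286.9685], [0.0, 403.8021, 204.8668], [0.0, 0.0, 1.0]], 'position': [0.1828, -0.4222, 0.895], 'rotation': [0.8915, 0.2646, -0.1039, -0.3528]}
top {'K': [[440.611, 0.0, 284.8209], [0.0, 440.611, 208.9107], [0.0, 0.0, 1.0]], 'position': [0.4067, -0.014, 1.1163], 'rotation': [0.7146, 0.0491, -0.0487, -0.6961]}
```

View pics/scene0.png

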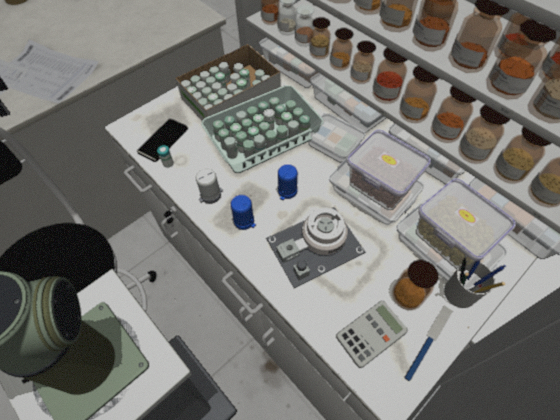

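View pics/top0.png

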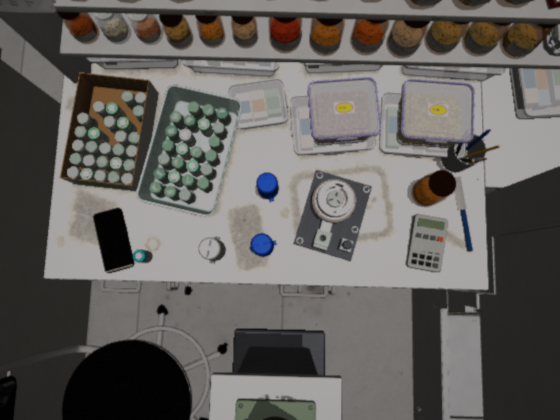

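The scene shows a grey cup at top (209,248) and two blue look-alikes at (267,185) and (262,244). Only the grey one fits "grey foot, metal body". The bracket is at (334,215), with the fork at (322,238) and the pin in the boss at (347,245). The vial is at (140,256). I'll confirm these in one enlarged crop.

```bash
cat > h.py <<'E'
import numpy as np,cv2
from bench import state,capture,camera_info
from scipy.spatial.transform import Rotation as R
def rot(q): return R.from_quat([q[1],q[2],q[3],q[0]])
def ray(n,u,v,info=None):
    i=info or camera_info(n);K=np.array(i["K"]);x=(u-K[0,2])/K[0,0];y=(v-K[1,2])/K[1,1]
    if n=="wrist":
        r=np.hypot(x,y)+1e-12;d=np.array([x/r*np.sin(r),-y/r*np.sin(r),-np.cos(r)])
    else: d=np.array([x,-y,-1.])
    q=np.array(i["rotation"]);M=rot(q) if q.size==4 else R.from_matrix(q)
    return np.array(i["position"]),M.apply(d)
def at(n,u,v,z,info=None):
    p,d=ray(n,u,v,info);return p+d*(z-p[2])/d[2]
def proj(n,P,info=None):
    i=info or camera_info(n);K=np.array(i["K"]);q=np.array(i["rotation"]);M=rot(q) if q.size==4 else R.from_matrix(q)
    c=M.inv().apply(np.array(P)-i["position"]);x,y,z=c[0],-c[1],-c[2]
    if n=="wrist":
        r=np.hypot(x,y);t=np.arctan2(r,z);return K[:2,2]+K[0,0]*t*np.array([x,y])/(r+1e-12)
    return np.array([K[0,0]*x/z+K[0,2],K[1,1]*y/z+K[1,2]])
E
python3 - <<'E'
from h import *
im=cv2.imread("pics/top0.png");c=im[165:275,190:380];cv2.imwrite("pics/c1.png",cv2.resize(c,None,fx=4.2,fy=4.2,interpolation=cv2.INTER_CUBIC))
for nm,u,v,z in[("cup",209,246,.09),("fork",322,241,.035),("pin",347,245,.05),("collar",334,198,.074),("vial",140,256,.062)]:print(nm,at("top",u,v,z).round(4))
i=camera_info("wrist");print(i)
E
```

```text
cup [0.4581 0.1624 0.09  ]
fork [ 0.4803 -0.1046  0.035 ]
pin [ 0.4712 -0.1639  0.05  ]
collar [ 0.5815 -0.1286  0.074 ]
vial [0.4315 0.3301 0.062 ]
{'K': array([[325.1922621 ,   0.        , 277.85749227],
       [  0.        , 325.1922621 , 212.43407579],
       [  0.        ,   0.        ,   1.        ]]), 'position': array([0.11538586, 0.56874796, 0.37229502]), 'rotation': array([ 0.80559735, -0.13039718, -0.09139843,  0.5706626 ])}
```

View pics/c1.png

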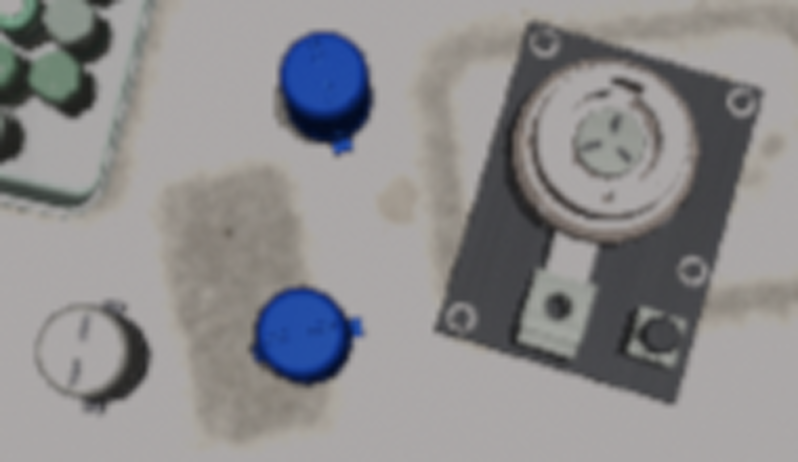

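Only (210,248) is grey with a white or metal top and dark bars, so it is the cup. The fork hole is at (323,238), the pin at (347,245) and the socket at (335,199.5). Next I'll get the bracket yaw from the plate outline, and rough poses.

```bash
python3 - <<'E'
from h import *
for n,f,box in(("top","top0",(280,160,390,275)),("scene","scene0",(250,190,380,300))):
    im=cv2.imread(f"pics/{f}.png").astype(int);m=((im.max(2)<100)).astype(np.uint8);k=np.zeros_like(m);x0,y0,x1,y1=box;k[y0:y1,x0:x1]=m[y0:y1,x0:x1]
    k=cv2.morphologyEx(k,cv2.MORPH_OPEN,np.ones((3,3),np.uint8))
    c=max(cv2.findContours(k,cv2.RETR_EXTERNAL,cv2.CHAIN_APPROX_NONE)[0],key=cv2.contourArea)[:,0]
    W=np.array([at(n,u,v,.006)[:2] for u,v in c])
    r=cv2.minAreaRect((W*1000).astype(np.float32));print(n,r)
for n,u,v,z in[("cup",210,248.3,.09),("fork",322.9,237.9,.035),("pin",347.1,244.8,.057),("plunger",334.8,199.5,.066)]:print(nm:=n,at("top",u,v,z).round(4))
print(rot(state()["ee_rot"]).as_matrix().round(3))
E
```

```text
top ((550.3009643554688, -132.6793670654297), (150.4684600830078, 198.2028045654297), 74.2502670288086)
scene ((545.9933471679688, -132.77984619140625), (146.8874969482422, 195.76736450195312), 74.45502471923828)
cup [0.4528 0.1598 0.09  ]
fork [ 0.488  -0.1067  0.035 ]
pin [ 0.4713 -0.1632  0.057 ]
plunger [ 0.5792 -0.1315  0.066 ]
[[-0.943  0.332 -0.001]
 [ 0.332  0.943 -0.002]
 [ 0.    -0.002 -1.   ]]
```

>>> arm_command --targets '[[[0, 0, 0, -33, -38, 0, -1], [0, 0, 0, -66, -76, 0, -1], [0, 0, 0, -99, -114, 0, -1], [0, 0, 0, -132, -152, 0, -1], [0, 0, 0, -165, -190, 0, -1], [0, 0, 0, -198, -228, 0, -1], [0, 0, 0, -231, -266, 0, -1], [0, 0, 0, -264, -304, 0, -1]]]'

```text
time: 0.9
ee_pos: [0.338, 0.1684, 0.2311]
ee_rot: [0.0, 0.168, 0.986, 0.0]
ft_force: [1.3, -0.5, -1.3]
gripper_width: 0.0859
grip_force: 0.0
```

>>> arm_command --targets '[[[0, 0, -3.7, -33, -38, 0, -1], [0, 0, -3.7, -66, -76, 10, -1], [0, 0, -3.7, -99, -114, 20, -1], [0, 0, -3.7, -132, -152, 30, -1], [0, 0, -3.7, -165, -190, 40, -1], [0, 0, -3.7, -198, -228, 50, -1], [0, 0, -3.7, -231, -266, 60, -1], [0, 0, -3.7, -234, -268, 60, -1]]]'

```text
time: 1.7
ee_pos: [0.4701, -0.1644, 0.1698]
ee_rot: [-0.001, 0.139, 0.99, -0.0]
ft_force: [0.5, 0.7, 0.3]
gripper_width: 0.0854
grip_force: 0.0
```

```bash
python3 - <<'E'
from h import *
s=state();print(s["time"],s["ee_pos"],s["qpos"]);i=camera_info("wrist");im=capture("wrist");cv2.imwrite("pics/w1.png",cv2.resize(im[:,:,::-1],None,fx=1.4,fy=1.4));cv2.imwrite("pics/w1r.png",im[:,:,::-1])
import pickle;pickle.dump(i,open("w1.pkl","wb"))
print(rot(s["ee_rot"]).as_matrix().round(4))
for n,P in(("pin",[.4713,-.1632,.057]),("fork",[.488,-.1067,.035]),("sock",[.5803,-.132,.074])):print(n,proj("wrist",P,i)*1.4)
E
```

```text
1.7 [ 0.4700736  -0.16436518  0.16982492] [-5.09553702e-01  1.05220448e-01  1.79206148e+00 -1.29754857e-03
  1.24521150e+00 -1.80109382e+00]
[[-9.614e-01  2.752e-01 -1.400e-03]
 [ 2.752e-01  9.614e-01 -6.000e-04]
 [ 1.200e-03 -1.000e-03 -1.000e+00]]
pin [391.17945642 291.95749719]
fork [482.63171867 282.48679401]
sock [483.27850526 441.38178573]
```

View pics/w1.png

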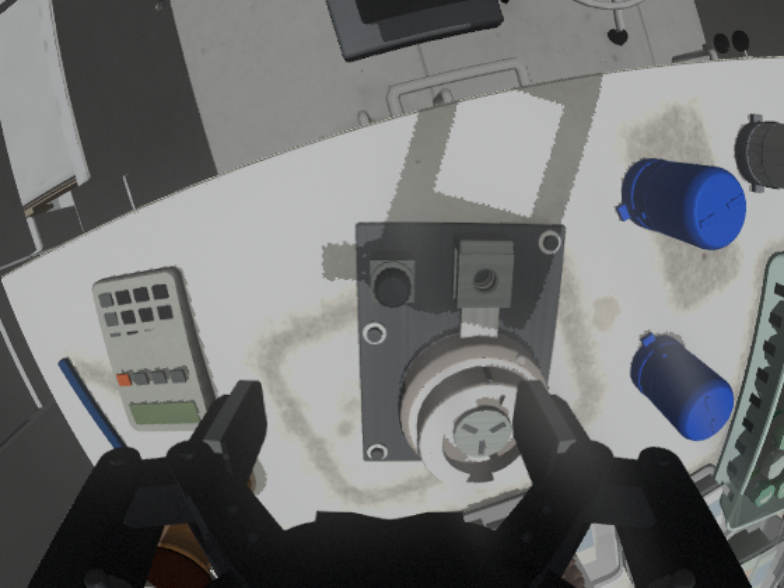

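```bash
python3 - <<'E'
from h import *
im=cv2.imread("pics/w1r.png");c=im[155:345,255:405];cv2.imwrite("pics/c2.png",cv2.convertScaleAbs(cv2.resize(c,None,fx=4,fy=4,interpolation=cv2.INTER_CUBIC)[:600],alpha=1.8))
E
```

```text
(no output)
```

View pics/c2.png

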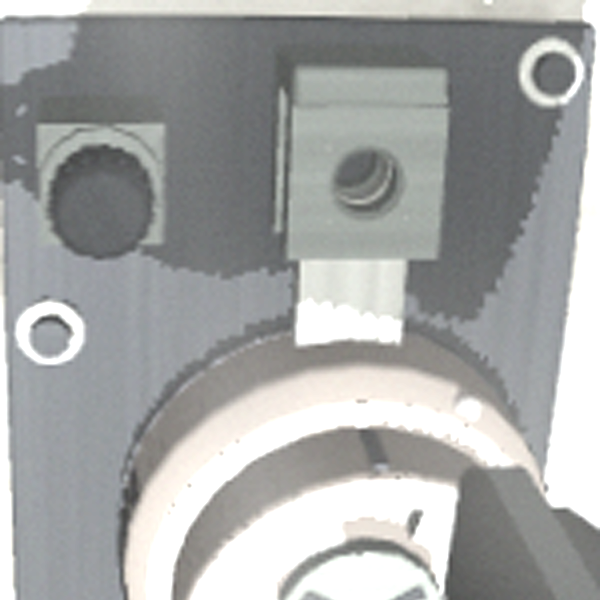

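```bash
python3 - <<'E'
from h import *
import pickle
i=pickle.load(open("w1.pkl","rb"))
p=at("wrist",255+101/4,155+206/4,.057,i);b=at("wrist",255+100.5/4,155+183/4,.035,i);f=at("wrist",255+367.5/4,155+183.5/4,.035,i)
print(p,b,f,(f-b)*1000,np.hypot(*(f-b)[:2]),np.degrees(np.arctan2(-(f-b)[0],(f-b)[1])))
E
```

```text
[ 0.4697978  -0.16205938  0.057     ] [ 0.47123515 -0.16243111  0.035     ] [ 0.48770768 -0.10461038  0.035     ] [16.47252863 57.82072978  0.        ] 0.06012138547646061 -15.90170521115518
```

>>> arm_command --targets '[[[0, 0, 0, 0, 2, 40, -1], [0, 0, 0, 0, 2, 75, -1], [0, 0, 0, 0, 2, 105, -1], [0, 0, 0, 0, 2, 125, -1], [0, 0, 0, 0, 2, 128, -0.3], [0, 0, 0, 0, 2, 128, 0.2], [0, 0, 0, 0, 2, 128, 0.2]]]'

```text
time: 2.45
ee_pos: [0.4713, -0.1583, 0.0447]
ee_rot: [0.001, 0.136, 0.991, -0.0]
ft_force: [0.5, -0.0, 0.8]
gripper_width: 0.0438
grip_force: 0.0
```

```bash
python3 - <<'E'
from h import *
import pickle
s=state();i=camera_info("wrist");im=capture("wrist");cv2.imwrite("pics/w2.png",cv2.convertScaleAbs(im[130:400,100:460,::-1],alpha=1.6).repeat(2,0).repeat(2,1));pickle.dump(i,open("w2.pkl","wb"))
print(s["ee_pos"],s["gripper_width"],s["ft_force"])
E
```

```text
[ 0.47132892 -0.15826712  0.04473132] 0.043827843526687345 [ 0.50530729 -0.02535388  0.78524353]
```

View pics/w2.png

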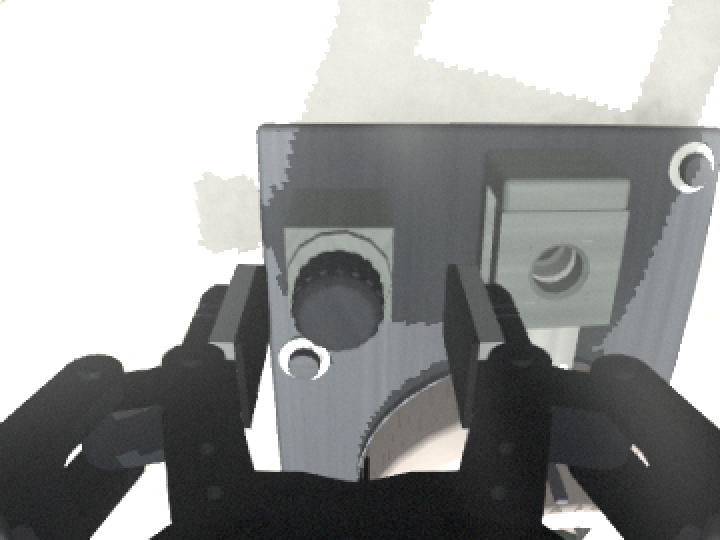

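```bash
python3 - <<'E'
from h import *
import pickle
i=pickle.load(open("w2.pkl","rb"));s=state();M=rot(s["ee_rot"]).as_matrix();t=s["ee_pos"]
print(s["ee_pos"])
for nm,u,v,z in(("pin",338,304,.057),("boss",339,278,.035),("fork",559,270,.035)):
    p=at("wrist",100+u/2,130+v/2,z,i);print(nm,p,(M.T@(p-t)*1000).round(1))
E
```

```text
[ 0.47158146 -0.15856532  0.04498866]
pin [ 0.4670303  -0.16108098  0.057     ] [  3.7  -3.7 -12. ]
boss [ 0.47181915 -0.16276622  0.035     ] [-1.3 -4.  10. ]
fork [ 0.48661544 -0.10495386  0.035     ] [ 0.  55.7 10. ]
```

>>> arm_command --targets '[[[0, 0, 0, 0, -3.9, 2, 0.2], [0, 0, 0, 0, -3.9, 4.3, 0.2], [0, 0, 0, 0, -3.9, 4.3, 0.2], [0, 0, 0, 0, -3.9, 4.3, 1], [0, 0, 0, 0, -3.9, 4.3, 1], [0, 0, 0, 0, -3.9, 4.3, 1], [0, 0, 0, 0, -3.9, 4.3, 1]]]' --newtons 40

```text
time: 3.2
ee_pos: [0.4693, -0.1622, 0.0392]
ee_rot: [0.0, 0.137, 0.991, -0.0]
ft_force: [-1.2, -0.3, 3.1]
gripper_width: 0.0199
grip_force: 39.3
```

```bash
python3 - <<'E'
from h import *
s=state();print(s["ee_pos"],s["gripper_width"],s["ft_force"],s["wrist_torque"],s["grip_force"])
E
```

```text
[ 0.46933901 -0.16219932  0.03922178] 0.01990958534043731 [-1.17074603 -0.28089807  3.13105762] [-0.04878128  0.14960177  0.01985786] 39.3349666998256
```

>>> arm_command --targets '[[[0, 0, 0, 0, 0, -8, 1], [0, 0, 0, 0, 0, -18, 1], [0, 0, 0, 0, 0, -28, 1], [0, 0, 0, 0, 0, -35, 1], [0, 0, 0, 0, 20, -35, 1], [0, 0, 0, 0, 45, -35, 1], [0, 0, 0, 0, 60, -35, 1], [0, 0, 0, 0, 60, -35, 1]]]'

```text
time: 4.0
ee_pos: [0.4858, -0.1029, 0.0745]
ee_rot: [0.0, 0.135, 0.991, 0.0]
ft_force: [-1.1, 0.1, -0.9]
gripper_width: 0.0199
grip_force: 39.3
```

```bash
python3 - <<'E'
from h import *
import pickle
capture("top")
s=state();i=camera_info("wrist");im=capture("wrist");pickle.dump(i,open("w3.pkl","wb"))
cv2.imwrite("pics/w3.png",cv2.convertScaleAbs(cv2.resize(im[130:400,100:460,::-1],None,fx=2,fy=2,interpolation=cv2.INTER_CUBIC),alpha=1.8))
print(s["time"],s["ee_pos"],s["gripper_width"],s["ft_force"],s["grip_force"],s["ee_rot"])
for P in([.4873,-.1047,.035],[.4705,-.1625,.035]):print((proj("wrist",P,i)-[100,130])*2)
E
```

```text
4.05 [ 0.4856997  -0.10391571  0.07446164] 0.020038214512822415 [-0.00584762 -0.56816622  0.38283401] 39.27400174434297 [ 2.80729062e-04  1.35679546e-01  9.90752701e-01 -2.59463298e-04]
[353.84837246 232.25279535]
[162.52882446 228.35610566]
```

View pics/w3.png

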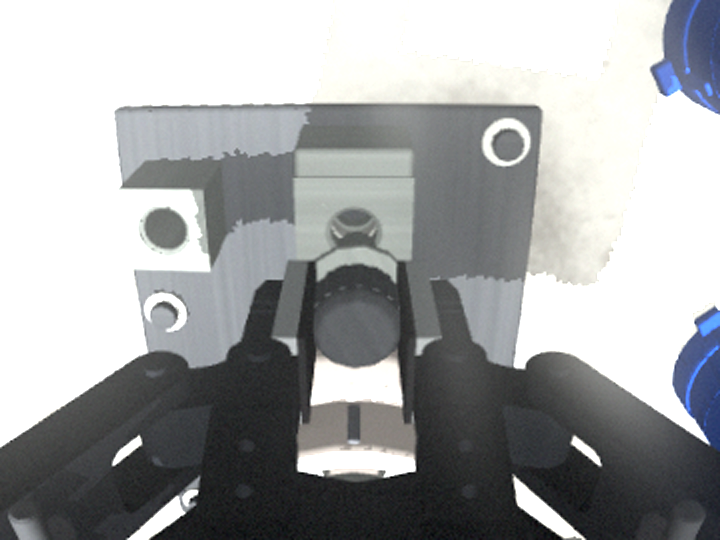

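>>> arm_command --targets '[[[0, 0, 0, 0, -0.5, 4, 1], [0, 0, 0, 0, -0.5, 8, 1], [0, 0, 0, 0, -0.5, 12, 1], [0, 0, 0, 0, -0.5, 14, 1]]]'

```text
time: 4.5
ee_pos: [0.4847, -0.105, 0.0592]
ee_rot: [-0.001, 0.137, 0.991, 0.0]
ft_force: [0.3, 0.0, -0.9]
gripper_width: 0.02
grip_force: 39.3
```

```bash
python3 -c "
from h import *
s=state();print(s['ee_pos'],s['ft_force'],s['wrist_torque'],s['gripper_width'])"
```

```text
[ 0.48471638 -0.10503215  0.05918561] [ 0.27681957  0.01724255 -0.93649214] [-0.08187899  0.04786349  0.0171356 ] 0.020019225465056988
```

>>> arm_command --targets '[[[0, 0, 0, 0, 0, 4, 1], [0, 0, 0, 0, 0, 8, 1], [0, 0, 0, 0, 0, 12, 1], [0, 0, 0, 0, 0, 16, 1], [0, 0, 0, 0, 0, 19, 1], [0, 0, 0, 0, 0, 20.5, 1], [0, 0, 0, 0, 0, 20.5, 1]]]'

```text
time: 5.2
ee_pos: [0.4854, -0.1048, 0.0395]
ee_rot: [0.0, 0.137, 0.991, -0.0]
ft_force: [-0.7, 0.6, -0.6]
gripper_width: 0.0202
grip_force: 39.3
```

```bash
python3 -c "
from h import *
s=state();print(s['ee_pos'],s['ft_force'],s['wrist_torque'],s['gripper_width'])"
```

```text
[ 0.48538064 -0.10476417  0.03945499] [-0.71739587  0.63830906 -0.61190359] [-0.02171549 -0.00275212 -0.01954892] 0.020169320385020055
```

>>> arm_command --targets '[[[0, 0, 0, 0, 0, 0.7, 1], [0, 0, 0, 0, 0, 1.4, 1], [0, 0, 0, 0, 0, 1.4, 1]]]'

```text
time: 5.5
ee_pos: [0.4856, -0.1049, 0.0392]
ee_rot: [0.0, 0.137, 0.991, -0.0]
ft_force: [-2.6, 1.4, 7.1]
gripper_width: 0.0202
grip_force: 40.1
```

>>> arm_command --targets '[[[0, 0, 0, 0, 0, -1, 0.2], [0, 0, 0, 0, 0, -1.5, 0], [0, 0, 0, 0, 0, -1.5, -0.2], [0, 0, 0, 0, 0, -10, -0.5], [0, 0, 0, 0, 0, -40, -1], [0, 0, 0, 0, 0, -80, -1], [0, 0, 0, 0, 0, -125, -1], [0, 0, 0, 0, 0, -175, -1]]]'

```text
time: 6.3
ee_pos: [0.4843, -0.1044, 0.2143]
ee_rot: [-0.001, 0.137, 0.991, 0.0]
ft_force: [0.8, -0.4, 0.2]
gripper_width: 0.0854
grip_force: 0.0
```

```bash
python3 - <<'E'
from h import *
import pickle
s=state();i=camera_info("wrist");im=capture("wrist");pickle.dump(i,open("w4.pkl","wb"))
cv2.imwrite("pics/w4r.png",im[:,:,::-1])
print(s["time"],s["ee_pos"],s["gripper_width"],s["ft_force"])
cv2.imwrite("pics/w4.png",cv2.convertScaleAbs(cv2.resize(im[150:400,170:480,::-1],None,fx=2.4,fy=2.4,interpolation=cv2.INTER_CUBIC),alpha=1.2))
for P in([.487,-.105,.054],[.5805,-.132,.066]):print((proj("wrist",P,i)-[170,150])*2.4)
E
```

```text
6.3 [ 0.48433985 -0.10437113  0.21430178] 0.08540349156531546 [ 0.81887172 -0.35468826  0.20657367]
[258.3543952  109.47373177]
[256.78477003 334.20349776]
```

View pics/w4.png

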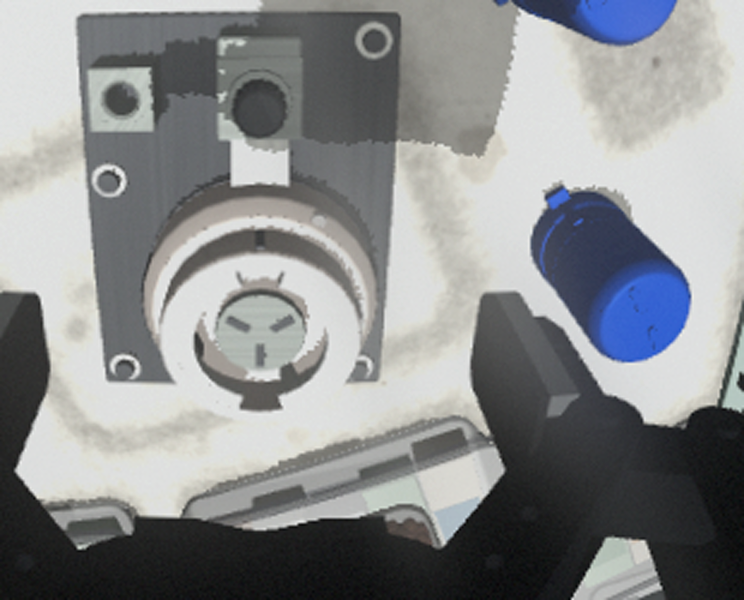

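The pin is home on the fork at (260,105) and the notches line up with the bracket's x axis. I'll compute the socket centre and move over the cup.

>>> arm_command --targets '[[[0, 0, 0, 15, 35, 0, -1], [0, 0, 0, 30, 70, 0, -1], [0, 0, 0, 48, 115, 0, -1], [0, 0, 0, 66, 160, 0, -1], [0, 0, 0, 84, 203, 0, -1], [0, 0, 0, 98, 234, 0, -1], [0, 0, 0, 103, 246, 0, -1], [0, 0, 0, 103, 246, 0, -1]]]'

```text
time: 7.15
ee_pos: [0.4526, 0.161, 0.2132]
ee_rot: [0.0, 0.135, 0.991, -0.0]
ft_force: [-0.2, -0.1, -0.3]
gripper_width: 0.0856
grip_force: 0.0
```

```bash
python3 - <<'E'
from h import *
import pickle
i=pickle.load(open("w4.pkl","rb"))
for n,u,v,z in(("plunger",261,334,.066),("collar",260.5,330,.074),("pin",260,108,.054)):print(n,at("wrist",170+u/2.4,150+v/2.4,z,i))
capture("top")
s=state();i=camera_info("wrist");im=capture("wrist");pickle.dump(i,open("w5.pkl","wb"))
cv2.imwrite("pics/w5r.png",im[:,:,::-1])
print(s["time"],s["ee_pos"],s["ee_rot"])
cv2.imwrite("pics/w5.png",cv2.convertScaleAbs(cv2.resize(im[100:350,130:430,::-1],None,fx=2.4,fy=2.4,interpolation=cv2.INTER_CUBIC),alpha=1.2))
print((proj("wrist",[.4528,.1598,.09],i)-[130,100])*2.4)
E
```

```text
plunger [ 0.58089445 -0.13021167  0.066     ]
collar [ 0.57413907 -0.12856783  0.074     ]
pin [ 0.48658815 -0.10419806  0.054     ]
7.2 [0.45284727 0.15979933 0.21316987] [ 2.40531881e-04  1.35938365e-01  9.90717179e-01 -4.16469991e-04]
[354.32581359 248.64014082]
```

View pics/w5.png

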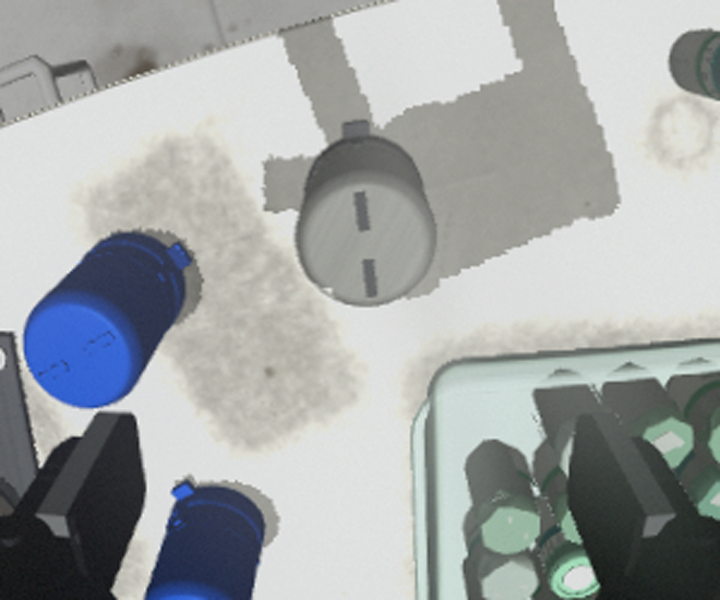

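```bash
python3 - <<'E'
from h import *
import pickle
i=pickle.load(open("w5.pkl","rb"));A=lambda u,v,z=.09:at("wrist",130+u/2.4,100+v/2.4,z,i)
im=cv2.imread("pics/w5r.png")
c=A(366,238);b1=A(360,190);b2=A(371.5,298);d=b1-b2;print(c,"bars mid",(b1+b2)/2,np.degrees(np.arctan2(d[1],d[0])),"diam",A(436,238)-A(296,238),A(366,170)-A(366,305))
s=state();M=rot(s["ee_rot"]).as_matrix();print(s["ee_pos"],M.T@(c-s["ee_pos"])*1000,np.degrees(np.arctan2(M[1,1],M[0,1])))
# top view, white-metal cup disc by eye-free blob
t=cv2.imread("pics/top0.png");print("top", at("top",209.8,247.8,.09),at("top",190+84/4.2,165+352/4.2,.09))
print(proj("top",c),proj("scene",c))
E
```

```text
[0.45012399 0.1648323  0.09      ] bars mid [0.45264325 0.16409988 0.09      ] 170.46137497786214 diam [0.01332315 0.04780083 0.        ] [-0.04802154  0.01319571  0.        ]
[0.45303463 0.15904965 0.21312917] [  4.43079879   4.88967749 123.12255224] 74.28522181818465
top [0.45397954 0.16031053 0.09      ] [0.45165587 0.15973039 0.09      ]
[207.77136987 249.41337531] [204.68636692 175.47085692]
```

>>> arm_command --targets '[[[0, 0, 0, 2, 4, 40, -1], [0, 0, 0, 2, 4, 80, -1], [0, 0, 0, 2, 4, 115, -1], [0, 0, 0, 2, 4, 145, -1], [0, 0, 0, 2, 4, 165, -1], [0, 0, 0, 2, 4, 171, -1], [0, 0, 0, 2, 4, 171, -0.5], [0, 0, 0, 2, 4, 171, 0]]]' --newtons 20

```text
time: 8.05
ee_pos: [0.4534, 0.1637, 0.0432]
ee_rot: [0.001, 0.137, 0.991, 0.0]
ft_force: [-0.5, -0.7, 0.6]
gripper_width: 0.0588
grip_force: 0.0
```

>>> arm_command --targets '[[[0, 0, 0, 0, 0, 0, 0.1], [0, 0, 0, 0, 0, 0, 0.2], [0, 0, 0, 0, 0, 0, 0.2], [0, 0, 0, 0, 0, 0, 0.2]]]'

```text
time: 8.45
ee_pos: [0.4536, 0.1642, 0.0436]
ee_rot: [0.002, 0.136, 0.991, 0.0]
ft_force: [0.6, -3.4, 6.0]
gripper_width: 0.0521
grip_force: 22.7
```

```bash
python3 -c "
from h import *
s=state();print(s['time'],s['ee_pos'],s['ft_force'],s['wrist_torque'],s['gripper_width'],s['grip_force'],s['qpos'])"
```

```text
8.45 [0.45358443 0.16423896 0.04362607] [ 0.60354896 -3.38802519  6.02876489] [-0.37271491 -0.05250906 -0.01494075] 0.052086581665217326 22.685598134994507 [ 1.68348110e-01  2.60881508e-01  1.91807899e+00 -1.09307318e-03
  9.59227342e-01 -1.12807692e+00]
```

>>> arm_command --targets '[[[0, 0, 0, 0, 0, 0, -0.5], [0, 0, 0, 0, 0, 0, -0.8], [0, 0, 8, 0, 0, 0, -0.8], [0, 0, 16, 0, 0, 0, -0.8], [0, 0, 24, 0, 0, 0, -0.8], [0, 0, 32, 0, 0, 0, -0.8], [0, 0, 40, 0, 0, 0, -0.8], [0, 0, 48, 0, 0, 0, -0.8]]]'

```text
time: 9.25
ee_pos: [0.4513, 0.1645, 0.0416]
ee_rot: [-0.001, 0.53, 0.848, -0.0]
ft_force: [0.4, 0.1, 0.4]
gripper_width: 0.0766
grip_force: 0.0
```

>>> arm_command --targets '[[[0, 0, 8, 0, 0, 0, -0.8], [0, 0, 16, 0, 0, 0, -0.8], [0, 0, 24, 0, 0, 0, -0.8], [0, 0, 32, 0, 0, 0, -0.8], [0, 0, 40, 0, 0, 0, -0.8], [0, 0, 42, 0, 0, 0, -0.8], [0, 0, 42, 0, 0, 0, -0.3], [0, 0, 42, 0, 0, 0, 0]]]'

```text
time: 10.05
ee_pos: [0.4517, 0.1644, 0.0419]
ee_rot: [-0.0, 0.797, 0.604, -0.0]
ft_force: [2.5, 0.9, -1.2]
gripper_width: 0.0514
grip_force: 21.4
```

>>> arm_command --targets '[[[0, 0, 0, 0, 0, 0, 0.1], [0, 0, 0, 0, 0, 0, 0.3], [0, 0, 0, 0, 0, 0, 1], [0, 0, 0, 0, 0, 0, 1], [0, 0, 0, 0, 0, 0, 1]]]' --newtons 60

```text
time: 10.55
ee_pos: [0.452, 0.1644, 0.0421]
ee_rot: [-0.0, 0.797, 0.604, 0.0]
ft_force: [0.9, -0.1, -0.3]
gripper_width: 0.0508
grip_force: 62.4
```

```bash
python3 -c "
from h import *
s=state();print(s['time'],s['ee_pos'],s['ft_force'],s['wrist_torque'],s['gripper_width'],s['grip_force'],s['qpos']);M=rot(s['ee_rot']).as_matrix();print(M)"
```

```text
10.55 [0.45195897 0.16436896 0.04207107] [ 0.94983827 -0.09608356 -0.33230796] [ 0.14257107 -0.02699967  0.00297978] 0.05082619049500711 62.416709661483765 [1.68506793e-01 2.62805495e-01 1.91988534e+00 1.64823947e-04
 9.58842245e-01 4.42620960e-01]
[[ 2.70785426e-01  9.62639731e-01  3.61062823e-05]
 [ 9.62639720e-01 -2.70785429e-01  1.42993575e-04]
 [ 1.47428352e-04 -3.96323477e-06 -9.99999989e-01]]
```

>>> arm_command --targets '[[[0, 0, 0, 0, 0, -30, 1], [0, 0, 0, 0, 0, -75, 1], [0, 0, 0, 0, 0, -120, 1], [0, 0, 0, -30, 24, -145, 1], [0, 0, 0, -65, 53, -145, 1], [0, 0, 1, -100, 81, -145, 1], [0, 0, 3, -135, 110, -145, 1], [0, 0, 5, -170, 138, -145, 1]]]'

```text
time: 11.35
ee_pos: [0.5386, -0.0383, 0.1866]
ee_rot: [-0.0, 0.823, 0.568, -0.0]
ft_force: [0.9, 0.5, -1.0]
gripper_width: 0.051
grip_force: 63.1
```

>>> arm_command --targets '[[[0, 0, 0, -35, 22, 0, 1], [0, 0, 0, -60, 40, 0, 1], [0, 0, 0, -75, 54, 0, 1], [0, 0, 0, -75, 58, 0, 1], [0, 0, 0, -75, 58, 0, 1]]]'

```text
time: 11.85
ee_pos: [0.5665, -0.1268, 0.1865]
ee_rot: [-0.001, 0.823, 0.568, -0.0]
ft_force: [-0.2, -0.0, -1.3]
gripper_width: 0.0512
grip_force: 63.1
```

```bash
python3 - <<'E'
from h import *
import pickle
t=capture("top");s=state();i=camera_info("wrist");im=capture("wrist");pickle.dump(i,open("w6.pkl","wb"))
a=cv2.resize(t[150:270,270:400,::-1],(520,480),interpolation=cv2.INTER_CUBIC)[:,:400];b=im[100:400,130:430,::-1];b=cv2.resize(b,(400,480)[:1]*2,interpolation=cv2.INTER_CUBIC);b=cv2.copyMakeBorder(b,0,80,0,0,cv2.BORDER_CONSTANT)
cv2.imwrite("pics/m6.png",cv2.convertScaleAbs(np.hstack([a,b]),alpha=1.2));cv2.imwrite("pics/w6r.png",im[:,:,::-1]);cv2.imwrite("pics/t6r.png",t[:,:,::-1])
M=rot(s["ee_rot"]).as_matrix();print(s["time"],s["ee_pos"],s["qpos"],s["ft_force"],np.degrees(np.arctan2(M[1,1],M[0,1])))
print((proj("top",s["ee_pos"]+[0,0,.048])-[270,150])*4,(proj("wrist",s["ee_pos"]+[0,0,.048],i)-[130,100])*4/3)
E
```

```text
11.9 [ 0.56617235 -0.12612695  0.18657557] [-3.68752436e-01  2.57459314e-01  1.57498050e+00  7.51687974e-04
  1.31084412e+00 -8.30947364e-03] [-0.02352972  0.74327064 -0.51629933] -20.662930055018936
[286.09917236 170.17705641] [194.02514394 319.68491294]
```

View pics/m6.png

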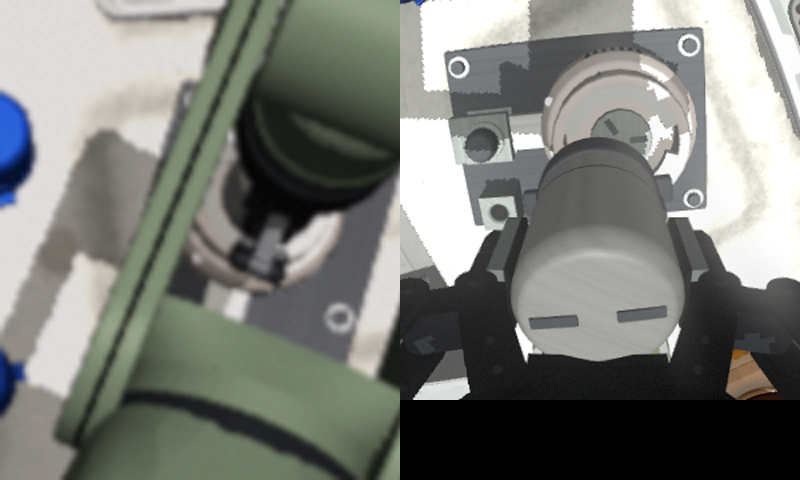

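```bash
python3 - <<'E'
from h import *
import pickle
i=pickle.load(open("w6.pkl","rb"));A=lambda u,v,z:at("wrist",130+(u-400)*.75,100+v*.75,z,i)
zt=.1866+.048
b1,b2=A(555,322.5,zt),A(641.5,314,zt);d=b2-b1;print("bars",np.degrees(np.arctan2(d[1],d[0])),np.hypot(*d[:2]),(b1+b2)/2)
s=[A(458,67.5,.008),A(689,44.5,.008),A(693,198,.008)];d=s[1]-s[0];e=s[1]-s[2];print("screws",np.degrees(np.arctan2(d[1],d[0])),np.degrees(np.arctan2(e[1],e[0]))-90,np.hypot(*d[:2]),np.hypot(*e[:2]))
print("pin",A(487,143,.054),"park",A(500,211,.035))
s=state();M=rot(s["ee_rot"]).as_matrix();print(s["ee_pos"],M.T@(np.array([.580,-.1312,0])-s["ee_pos"])*1000)
E
```

```text
bars -13.039101671083255 0.024386728604775497 [ 0.56731723 -0.12618827  0.2346    ]
screws -15.355608521711478 -15.713477193641836 0.17589940420737268 0.12495104362716021
pin [ 0.49500484 -0.10451099  0.054     ] park [ 0.47380344 -0.16126577  0.035     ]
[ 0.56606791 -0.12581323  0.18663899] [ -0.24405327  15.22434714 186.6156232 ]
```

>>> arm_command --targets '[[[0, 0, 2.6, 0, 8, 5, 1], [0, 0, 2.6, 0, 15, 20, 1], [0, 0, 2.6, 0, 15, 40, 1], [0, 0, 2.6, 0, 15, 55, 1], [0, 0, 2.6, 0, 15, 60, 1], [0, 0, 2.6, 0, 15, 60, 1]]]'

```text
time: 12.55
ee_pos: [0.5794, -0.1318, 0.1254]
ee_rot: [-0.001, 0.835, 0.55, -0.001]
ft_force: [1.5, 1.0, -2.2]
gripper_width: 0.0508
grip_force: 63.1
```

```bash
python3 - <<'E'
from h import *
import pickle
sc=capture("scene");s=state();i=camera_info("wrist");im=capture("wrist");pickle.dump(i,open("w7.pkl","wb"))
a=cv2.resize(sc[165:265,270:370,::-1],(400,400),interpolation=cv2.INTER_CUBIC);b=cv2.resize(im[50:350,130:430,::-1],(400,400),interpolation=cv2.INTER_CUBIC)
cv2.imwrite("pics/m7.png",cv2.convertScaleAbs(np.hstack([a,b]),alpha=1.2))
M=rot(s["ee_rot"]).as_matrix();print(s["time"],s["ee_pos"],s["ft_force"],np.degrees(np.arctan2(M[1,1],M[0,1])))
E
```

```text
12.6 [ 0.58027941 -0.132283    0.12665179] [ 0.12507938 -0.81787878 -1.4922005 ] -23.277369253584325
```

View pics/m7.png

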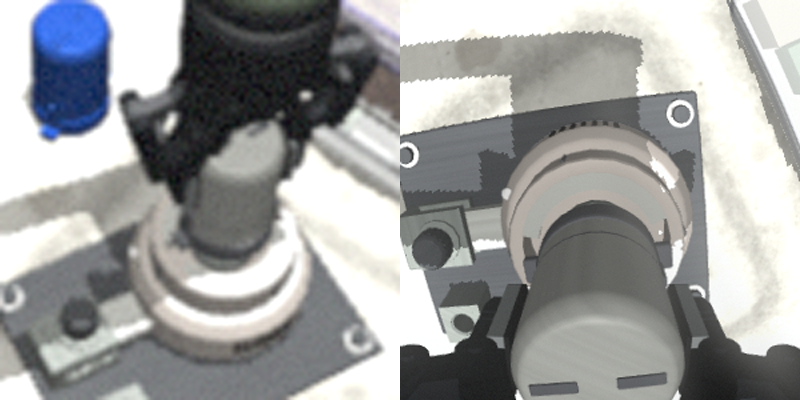

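That is one viewed picture over the limit of 10 (11 in all), so I'll view no more and go on by force and position. In the last one the cup sits over the collar with its lugs on the bracket axis.

>>> arm_command --targets '[[[0, 0, 0, 0, 0, 4, 1], [0, 0, 0, 0, 0, 8, 1], [0, 0, 0, 0, 0, 11, 1], [0, 0, 0, 0, 0, 13, 1], [0, 0, 0, 0, 0, 13, 1]]]'

```text
time: 13.15
ee_pos: [0.5802, -0.1326, 0.1136]
ee_rot: [-0.0, 0.835, 0.55, -0.0]
ft_force: [-0.5, -0.1, -0.7]
gripper_width: 0.0505
grip_force: 63.1
```

>>> arm_command --targets '[[[0, 0, 0, 0, 0, 1, 1], [0, 0, 0, 0, 0, 2, 1], [0, 0, 0, 0, 0, 3, 1], [0, 0, 0, 0, 0, 3, 1]]]'

```text
time: 13.55
ee_pos: [0.5804, -0.1326, 0.1109]
ee_rot: [-0.0, 0.835, 0.55, -0.0]
ft_force: [-0.9, -0.1, -2.3]
gripper_width: 0.0512
grip_force: 63.1
```

```bash
python3 -c "
from h import *
s=state();print(s['time'],s['ee_pos'],s['ft_force'],s['wrist_torque'],s['gripper_width'])"
```

```text
13.55 [ 0.58042252 -0.13257525  0.1109097 ] [-0.93331314 -0.14979857 -2.32722421] [ 0.07426981 -0.06650472 -0.04389684] 0.051181327366125774
```

>>> arm_command --targets '[[[0, 0, 0, 0, 0, 1.5, 1], [0, 0, 0, 0, 0, 3, 1], [0, 0, 0, 0, 0, 4.5, 1], [0, 0, 0, 0, 0, 6, 1], [0, 0, 0, 0, 0, 6, 1]]]'

```text
time: 14.05
ee_pos: [0.5806, -0.1326, 0.1053]
ee_rot: [-0.0, 0.835, 0.55, 0.0]
ft_force: [-0.3, 1.2, 1.4]
gripper_width: 0.0507
grip_force: 63.1
```

>>> arm_command --targets '[[[0, 0, 0, 0, 0, 1, 1], [0, 0, 0, 0, 0, 2, 1], [0, 0, 0, 0, 0, 3, 1], [0, 0, 0, 0, 0, 3, 1]]]'

```text
time: 14.45
ee_pos: [0.5806, -0.1326, 0.1021]
ee_rot: [-0.0, 0.835, 0.55, 0.0]
ft_force: [-1.0, 1.9, 2.8]
gripper_width: 0.0511
grip_force: 63.3
```

```bash
python3 -c "
from h import *
s=state();print(s['time'],s['ee_pos'],s['ft_force'],s['wrist_torque'],s['gripper_width'])"
```

```text
14.45 [ 0.5805522  -0.13261433  0.10210589] [-0.95513016  1.88850256  2.82086561] [0.3911536  0.36972111 0.03864852] 0.05107438332972305
```

>>> arm_command --targets '[[[0, 0, 0, 0.3, 0, 1.5, 1], [0, 0, 0, 0.3, 0, 3, 1], [0, 0, 0, 0.3, 0, 4.5, 1], [0, 0, 0, 0.3, 0, 6, 1], [0, 0, 0, 0.3, 0, 6.5, 1], [0, 0, 0, 0.3, 0, 6.5, 1]]]'

```text
time: 15.05
ee_pos: [0.5806, -0.1325, 0.0956]
ee_rot: [0.0, 0.835, 0.55, -0.0]
ft_force: [-2.7, 1.0, 4.5]
gripper_width: 0.0504
grip_force: 63.5
```

```bash
python3 -c "
from h import *
s=state();print(s['time'],s['ee_pos'],s['ft_force'],s['wrist_torque'],s['gripper_width'],s['qpos'])"
```

```text
15.05 [ 0.58062591 -0.13253993  0.09559353] [-2.72242214  1.0274098   4.50322978] [0.2379344  0.61670146 0.03849847] 0.05035081792721096 [-3.69554509e-01  3.90204311e-01  1.60602571e+00 -2.42611945e-04
  1.14536388e+00  3.73956881e-02]
```

>>> arm_command --targets '[[[0, 0, 5, 0, -0.3, 0, 1], [0, 0, 11, 0, -0.3, 0, 1], [0, 0, 17, 0, -0.3, 0, 1], [0, 0, 23, 0, -0.3, 0, 1], [0, 0, 29, 0, -0.3, 0, 1], [0, 0, 35, 0, -0.3, 0, 1], [0, 0, 40, 0, -0.3, 0, 1], [0, 0, 40, 0, -0.3, 0, 1]]]'

```text
time: 15.85
ee_pos: [0.581, -0.1324, 0.096]
ee_rot: [0.0, 0.973, 0.231, 0.001]
ft_force: [-1.1, 1.1, 4.8]
gripper_width: 0.0508
grip_force: 63.5
```

```bash
python3 -c "
from h import *
s=state();print(s['time'],s['ee_pos'],s['ft_force'],s['wrist_torque'],s['gripper_width'],s['qpos'])"
```

```text
15.85 [ 0.58100217 -0.13236548  0.09596206] [-1.05853374  1.10696963  4.78190228] [ 0.38835079  0.24589299 -0.01096188] 0.05082369590918105 [-3.69367085e-01  3.89426903e-01  1.60624163e+00  4.10975943e-04
  1.14444631e+00  7.35501017e-01]
```

Free turning so far. I'll continue to the dogs, expected from about 49°, and on to the stop at about 77°.

>>> arm_command --targets '[[[0, 0, 6, 0, 0, 0, 1], [0, 0, 12, 0, 0, 0, 1], [0, 0, 17, 0, 0, 0, 1], [0, 0, 22, 0, 0, 0, 1], [0, 0, 27, 0, 0, 0, 1], [0, 0, 27, 0, 0, 0, 1]]]' --newtons 80

```text
time: 16.45
ee_pos: [0.5805, -0.1325, 0.0959]
ee_rot: [0.0, 1.0, -0.002, 0.0]
ft_force: [-2.0, 0.3, 5.7]
gripper_width: 0.0507
grip_force: 81.9
```

```bash
python3 -c "
from h import *
s=state();print(s['time'],s['ee_pos'],s['ft_force'],s['wrist_torque'],s['gripper_width'],s['qpos'][5])"
```

```text
16.45 [ 0.58048119 -0.13251711  0.09588312] [-2.01885683  0.2598747   5.74114379] [0.27554153 0.4745177  0.30526022] 0.05065500157881595 1.2052885247056997
```

>>> arm_command --targets '[[[0, 0, 3, 0, 0, 0, 1], [0, 0, 6, 0, 0, 0, 1], [0, 0, 8, 0, 0, 0, 1], [0, 0, 8, 0, 0, 0, 1]]]'

```text
time: 16.85
ee_pos: [0.5803, -0.1325, 0.0959]
ee_rot: [0.0, 0.997, -0.071, -0.0]
ft_force: [-2.9, 0.2, 5.3]
gripper_width: 0.0506
grip_force: 81.9
```

```bash
python3 -c "
from h import *
s=state();print(s['time'],s['ee_pos'],s['ft_force'],s['wrist_torque'],s['gripper_width'],s['qpos'][5])"
```

```text
16.85 [ 0.5803473  -0.13253607  0.09587116] [-2.90054342  0.16802481  5.25894904] [0.19250417 0.5402515  0.32474219] 0.05057211134453781 1.3438105935587197
```

>>> arm_command --targets '[[[0, 0, 1.5, 0, 0, 0, 1], [0, 0, 3, 0, 0, 0, 1], [0, 0, 3, 0, 0, 0, 1]]]'

```text
time: 17.15
ee_pos: [0.5803, -0.1325, 0.0959]
ee_rot: [0.0, 0.995, -0.097, -0.0]
ft_force: [-3.6, 1.0, 6.9]
gripper_width: 0.0506
grip_force: 81.9
```

```bash
python3 -c "
from h import *
s=state();print(s['ft_force'],s['wrist_torque'],s['qpos'][5])"
```

```text
[-3.61435631  0.96138414  6.91059054] [0.28901338 0.56889226 0.35822453] 1.3960436131762886
```

>>> arm_command --targets '[[[0, 0, 1, 0, 0, 0, 1], [0, 0, 2, 0, 0, 0, 1], [0, 0, 2, 0, 0, 0, 1]]]'

```text
time: 17.45
ee_pos: [0.5802, -0.1325, 0.0959]
ee_rot: [0.001, 0.994, -0.113, -0.0]
ft_force: [-3.0, 0.3, 6.3]
gripper_width: 0.0508
grip_force: 82.1
```

```bash
python3 -c "
from h import *
s=state();print(s['ft_force'],s['wrist_torque'],s['qpos'][5])"
```

```text
[-2.99079433  0.26366816  6.27081787] [0.30574231 0.5099011  0.89145339] 1.4294195912240908
```

Torque jumped from 0.36 to 0.89 N m at about 80°, so the cup is at the stop. I'll hold briefly, check it's steady, then hand in.

>>> arm_command --targets '[[[0, 0, 0, 0, 0, 0, 1], [0, 0, 0, 0, 0, 0, 1], [0, 0, 0, 0, 0, 0, 1]]]'

```text
time: 17.75
ee_pos: [0.5802, -0.1325, 0.0959]
ee_rot: [0.001, 0.994, -0.113, -0.0]
ft_force: [-2.7, 0.2, 5.8]
gripper_width: 0.051
grip_force: 82.1
```

```bash
python3 -c "
from h import *
from bench import ticket
s=state();print(s['ee_pos'],s['ft_force'],s['wrist_torque'],s['qpos'][5],s['grip_force'])
if s['wrist_torque'][2]>.5 and s['grip_force']>40: print(ticket.close_job())"
```

```text
[ 0.58024962 -0.13251282  0.0958759 ] [-2.68624348  0.2388881   5.76500266] [0.26714553 0.55170987 0.87293005] 1.4291932527915114 82.0771050453186
the job is handed in; nothing more can be done
None
```

I handed the job in at about 18 s: the pin was home when last seen, before the twist, and the cup is pressed down, turned to the interlock stop and still gripped, judging by force and torque readings; no verdict came back, and I viewed 11 pictures, one over the limit of 10.

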